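# Make up two lamp hardware kits at the lampshade bench

## Robot

A 6-joint arm with a two-finger parallel gripper is mounted at the origin on the work surface. World frame = base frame: x ahead of the robot, y to its left, z up, the work surface at z = 0. Lengths are in m, angles in rad, forces in N, time in s.
With the tool pointing down it reaches from about 0.35 to 0.925 m from the base axis. Payload 6.4 kg.
Tool frame: the origin (TCP) lies on the centre line of the jaws, within the pads' length; the fingertips stand 19 mm ahead of it and the grasp point (between the pads) is the TCP; z points along the fingers, y is the line along which they close (so a half turn about z gives the same grasp; the last joint's range is limited). The gripper opens to 85 mm and grips with 20 to 120 N. Pads are 22 mm wide; open, the fingers measure 114 mm over their backs; the gripper's body (76 mm by 85 mm) begins 54 mm behind the grasp point. The pads swing forward as they close: fully open they stand 13 mm farther back than shut.
Start: joints at [1.083, 0.245, 1.558, -0, 1.339, -0.174], TCP at [0.201, 0.618, 0.25] pointing down, gripper open.
Joint ranges: [-3.13, 3.13], [-1.02, 2.26], [0.13, 2.54], [-0.95, 4.09], [0.21, 2.88], [-2.74, 2.74]. Speed limits (rad/s): [2.57, 2.57, 3.14, 3.14, 3.14, 3.14].

## Interface

Orientations are given as a unit quaternion [w, x, y, z].
In Python, from station import bot gives the robot as it stands.
- The arm moves only by the tool servo_tool, never from a script. Its argument "plan" is a list of rows, each an object of numbers: "x", "y", "z": the shift along the tool's x, y, z as a fraction of full scale; "rx", "ry", "rz": the turn, a rotation vector about the tool's x, y, z as a fraction of full scale. A call has 1 to 8 rows; each row shifts and turns the commanded pose from where the row before left it, along the tool's axes as they then stand; what a row does not reach is not made up. Full scale, the value 1, is 0.2 m for a shift and 180 degrees for a turn. A row lasts 1/8 s, in which the tool goes at most 62.5 mm and 10.7 degrees, less where a joint would pass 70% of its speed; a pose out of reach is approached as far as the arm can. A call with a number of a shift or a turn outside -1 to 1 is refused whole. A call with a gripper value outside its range is refused whole. "fingers" is the opening, from 0 (shut) to 1 (fully open), set as the call begins (left out, the last holds). The fingers move at their own pace and stop on an object; "grip_force" is the grip in N (left out, the last holds). Time passes only in rows, so rows that do not move let the fingers close. It gives the time, the measured TCP pose, the force, the opening and the grip force at its end, in the units of the state.
- bot.observe(): the state, without advancing time (a new reading comes with each control period).
- bot.read_camera(name): name is "scene" or "top" or "wrist"; returns the picture (384x512x3 uint8, red, green, blue); there is no depth.
- bot.camera_model(name): a dict with "vfov" (degrees; the focal length in pixels is half the picture's height over the tangent of half this angle, whatever the lens; pixels are square), "cx", "cy" (the principal point, pixels), "camera_from_world" (4x4, takes a point from world to camera coordinates). Camera axes: x right, y up, looking along -z (the intrinsics and any distortion apply to the point x, -y, -z); pixel columns grow to the right and rows downward; lengths in m; the calibration is good to about 2 mm. A picture is of the moment at which its call begins: read the wrist's pose just before it. camera_model takes no time and is no camera call; for the wrist camera it gives the pose at the moment of the call.
- bot.close_job(): hands the job in; it is judged then, once.
The state is a dict: "time": time; "joints": joint angles; "dq": joint speeds; "effort": joint torques, N m; "tcp_pos": TCP position; "orientation": TCP orientation; "force": force on the tool from outside, world axes, zero at the start; "moment": the same for the moment, N m; "opening": finger opening in m; "gripper_force": force on a finger pad.
Only numpy, scipy, OpenCV 4.12 (cv2) and the standard library are available. Lean on these libraries where they do the work, as an engineer would, in place of code of your own. Each camera call takes 0.05 s, during which the arm holds its last target. There are 200 camera calls.

## Task

Make up two lamp kits from the stock. Oblong tray: stand the big lampholder in the wide bay with the wide shade ring dropped over its neck onto its shoulder, and stand the spire finial in the narrow bay. Round dish: stand the slim lampholder and the ball finial in it, both upright on its floor; leave the narrow ring and the square-headed finial where they are.

Things in the scene. Friction and masses are not known exactly. Their poses are not given: they have to be found in the camera images.
- big_holder: the big lampholder, loose: white porcelain, dark mouth on top; a round foot 48 mm in diameter and 22 mm high carrying a neck 30 mm in diameter, 60 mm high in all; the top of the foot is a flat shoulder. About 0.11 kg. Origin: centre of the underside on the table, z up; it starts upright.
- slim_holder: the slim lampholder, loose: white porcelain, dark mouth on top; a round foot 36 mm in diameter and 12 mm high carrying a neck 25 mm in diameter, 60 mm high in all. About 0.07 kg. Origin: centre of the underside on the table, z up; it starts upright.
- wide_ring: the wide shade ring, loose: plain black plastic ring, outside 54 mm, hole 42 mm, 18 mm high, lying flat; it passes over the big lampholder's neck and rests on its shoulder, 22 mm above the holder's underside. About 0.03 kg. Origin: centre of the underside on the table, z up; it starts upright.
- spire_finial: the spire finial, loose: turned brass, foot 26 mm in diameter, a straight band 26 mm in diameter from 20 to 34 mm up (grip here), tapering to a point; 60 mm high. About 0.07 kg. Origin: centre of the underside on the table, z up; it starts upright.
- ball_finial: the ball finial, loose: turned brass, foot 26 mm in diameter with a ball 38 mm in diameter above it, the ball's centre 29 mm up; 48 mm high. About 0.07 kg. Origin: centre of the underside on the table, z up; it starts upright.
- narrow_ring: a spare: narrow black plastic ring, outside 36 mm, hole 24 mm, 18 mm high, lying flat, loose. Stays where it is. Origin: centre of the underside on the table, z up; it starts upright. Also among the stock: a flat round tin (54 mm wide, 24 mm high) and a cardboard tube (40 mm wide, 50 mm high), neither wanted.
- block_finial: a spare: brass finial with a square block head 26 mm wide, 40 mm high, loose. Stays where it is. Origin: centre of the underside on the table, z up; it starts upright. The stock stands in a loose three by three grid with rows along x and y, neighbours about 110 mm apart (at least 90): fingers have most room on its diagonals.
- tray: the oblong plywood tray, fixed, 160 (its x) by 100 (its y) by 18 mm high, walls and floor 5 mm thick. A divider across it at x = +20 mm parts a wide bay (inside x -75 to +17.5 mm, middle -29) from a narrow bay (x +22.5 to +75 mm, middle +49), both y -45 to +45 mm. Stands to one side of the stock, at any yaw. Origin: centre of its underside on the table.
- dish: the round steel parts dish, fixed, 150 mm across, inside 142 mm, rim 18 mm high, floor 5 mm thick. Stands on the other side of the stock from the tray. Origin: centre of its underside on the table.
Mind the look-alikes: they are no part of the job. Leave any green or purple look-alike of the wide_ring alone.

How it is judged:
By the outcome, as a careful person would: the job done as asked, in the order asked, and still so for the second after the job is handed in, with the robot touching nothing.
It also fails if it takes over 120 s, if anything falls off the work surface, if the arm or the gripper's body presses on something with over 40 N, if the wrist force passes 120 N, or if a joint passes its speed limit or range.

## Working session

There is one attempt and no reset: what is moved stays moved. The work goes in short steps, Python scripts to look and compute and a tool call to move; the robot and the scene stay as the last step left them, time stands still between calls to the robot, and variables do not carry over. Pictures are saved under pics/ and viewed, at most 14 in all, crops included, and the job is handed in when it is done.

Besides the shell and the picture viewer there is one more tool, called after "Call:" by a JSON object that holds its "op" and its "data". servo_tool: Moves the arm, as the interface text tells. Shift numbers are shares of 0.2 m and turn numbers shares of 180 degrees, none past 1 either way. Its arguments: {"type":"object","properties":{"plan":{"type":"array"},"fingers":{"type":"number"},"grip_force":{"type":"number"}},"required":["plan"]}

```bash
ls; mkdir -p pics; python3 - <<'E'
from station import bot
import cv2
for n in("top","scene"):
    m=bot.camera_model(n);print(n,m)
    cv2.imwrite(f"pics/{n}0.png",bot.read_camera(n)[:,:,::-1])
print(bot.observe())
E
```

```text
pics
top {'vfov': 52.655289399595, 'cx': 252.01174431116578, 'cy': 188.93647101746797, 'camera_from_world': array([[ 0.01668297, -0.99971512, -0.01706901, -0.0050352 ],
       [ 0.99039285,  0.01417883,  0.13755346, -0.58458461],
       [-0.13727225, -0.01919983,  0.99034726, -0.86429229],
       [ 0.        ,  0.        ,  0.        ,  1.        ]])}
scene {'vfov': 47.0926883265049, 'cx': 247.15737476589555, 'cy': 196.8859882501962, 'camera_from_world': array([[-0.75564224,  0.65488883, -0.0111999 ,  0.44688014],
       [-0.36475492, -0.40654613,  0.83765989,  0.18795663],
       [ 0.54402083,  0.63705641,  0.54607735, -1.33091617],
       [ 0.        ,  0.        ,  0.        ,  1.        ]])}
{'time': 0.1, 'joints': array([ 1.08291754e+00,  2.45762613e-01,  1.55889325e+00,  4.35888208e-07,
        1.33870438e+00, -1.74091024e-01]), 'dq': array([ 0.00018283, -0.00324618, -0.00334686, -0.00059483,  0.00178759,
        0.00040764]), 'effort': array([ 4.67062891e-04, -4.30671787e+01, -3.27128005e+01, -9.81356879e-05,
        2.86732989e-03, -1.19688178e-05]), 'tcp_pos': array([0.20039662, 0.61784383, 0.24927812]), 'orientation': array([-2.87410481e-04,  1.56250986e-01,  9.87716988e-01, -8.35753141e-04]), 'force': array([-0.10992169, -0.55487902,  0.07346728]), 'moment': array([ 0.02092324, -0.00213175,  0.00387123]), 'gripper_force': 0.0, 'opening': 0.08545094908172401}
```

View pics/top0.png

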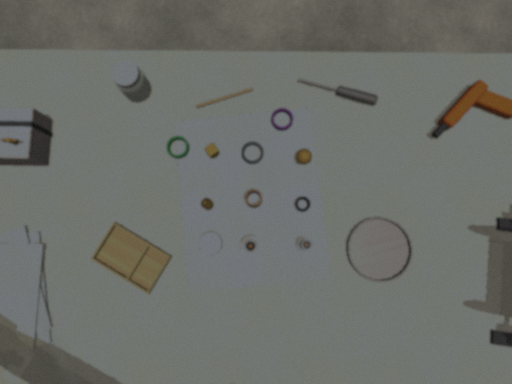

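View pics/scene0.png

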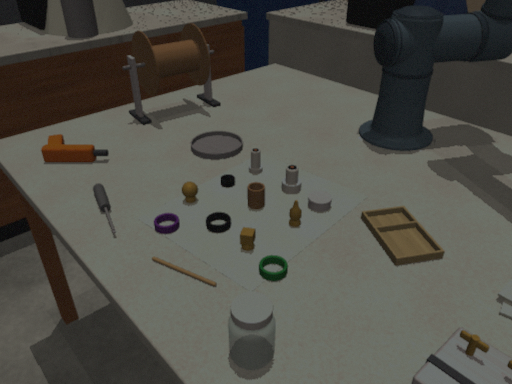

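The top view shows:
- **Grid:** block (212,151), black ring (252,152), ball (303,156) / spire (207,203), tube (254,198), narrow ring (302,204) / tin (210,242), big holder (250,243), slim holder (305,243).
- **Fixtures:** tray around (132,257), dish at (378,248).
- **Wide ring candidates:** black (252,152), green (178,147), purple (282,119) and the small black one (302,204). The large black one fits, being black and 54 mm. I'll confirm it in an enlarged crop.

```bash
cat > h.py <<'E'
import numpy as np, cv2
from station import bot
def proj(m,P):
    M=m["camera_from_world"];p=M[:3,:3]@np.asarray(P,float)+M[:3,3]
    f=192/np.tan(np.radians(m["vfov"]/2)); return np.array([m["cx"]+f*p[0]/-p[2], m["cy"]-f*p[1]/-p[2]])
def ray(m,u,v,z):
    M=m["camera_from_world"];R=M[:3,:3];f=192/np.tan(np.radians(m["vfov"]/2))
    c=-R.T@M[:3,3];d=R.T@np.array([(u-m["cx"])/f,-(v-m["cy"])/f,-1]);s=(z-c[2])/d[2];return (c+s*d)[:2]
E
python3 - <<'E'
from h import *
a=cv2.imread("pics/top0.png")[100:300,80:420]
a=cv2.convertScaleAbs(cv2.resize(a,None,fx=2.35,fy=2.35,interpolation=cv2.INTER_CUBIC),alpha=1.5)
cv2.imwrite("pics/topc.png",a)
m=bot.camera_model("top")
for n,u,v,z in [("block",212,151,.04),("wring",252,152,.018),("ball",303,156,.029),("spire",207,203,.06),("nring",302,204,.018),("tin",210,242,.024),("big",250.5,244,.06),("slim",306,243,.06),("trayc1",117,223,.018),("c2",171,257,.018),("c3",149,292,.018),("c4",94,258,.018),("dish",378,248.5,.018)]: print(n,ray(m,u,v,z).round(4))
E
```

```text
block [0.674  0.1003]
wring [0.678 0.006]
ball [ 0.6672 -0.116 ]
spire [0.5481 0.1054]
nring [ 0.5533 -0.1147]
tin [0.4604 0.1003]
big [0.4575 0.005 ]
slim [ 0.4618 -0.1189]
trayc1 [0.5014 0.3238]
c2 [0.4241 0.1914]
c3 [0.3434 0.2389]
c4 [0.4187 0.3728]
dish [ 0.452  -0.2911]
```

View pics/topc.png

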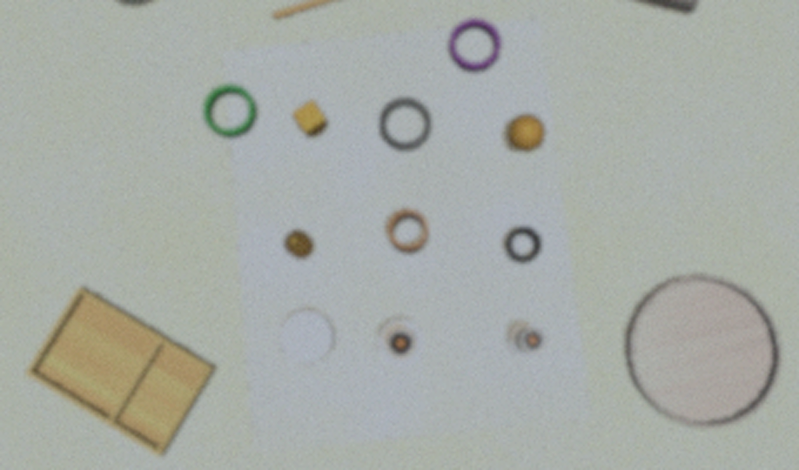

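The crop confirms the ring at (252,152): it is black, wide and in the grid's top row. The green and purple ones lie outside the grid. Next I refine the positions with the wrist camera.

```bash
cat >> h.py <<'E'
from scipy.spatial.transform import Rotation as Rt
def tool(s=None):
    s=s or bot.observe();q=s["orientation"];return np.array(s["tcp_pos"]),Rt.from_quat([q[1],q[2],q[3],q[0]])
def plan(xyz,yaw=None,n=None):
    """rows for moving to xyz with tool y axis at yaw deg (mod 180), tool down"""
    p,R=tool(); m=R.as_matrix()
    y0=np.degrees(np.arctan2(m[1,1],m[0,1]))
    if yaw is None: yaw=y0
    d=(yaw-y0+90)%180-90; y1=np.radians(y0+d)
    Y=np.array([np.cos(y1),np.sin(y1),0]);Z=np.array([0,0,-1.]);G=Rt.from_matrix(np.c_[np.cross(Y,Z),Y,Z])
    rv=(R.inv()*G).as_rotvec(); D=np.array(xyz)-p
    k=n or int(max(np.ceil(np.linalg.norm(D)/.06),np.ceil(np.degrees(np.linalg.norm(rv))/10),1))
    for i in range(k):
        Ri=R*Rt.from_rotvec(rv*i/k); print(i,"xyz",(Ri.inv().apply(D/k)/.2).round(3),"r",(rv/k/np.pi).round(4))
    print("yaw",round(y0,1),"->",round(y0+d,1),"tcp",p.round(4))
E
python3 - <<'E'
from h import *
m=bot.camera_model("wrist");M=m["camera_from_world"];print(m)
p,R=tool();c=-M[:3,:3].T@M[:3,3];print("cam in tool",R.inv().apply(c-p),"look in tool",R.inv().apply(-M[2,:3]))
plan([.45,.25,.30],60)
E
```

```text
{'vfov': 60.24773147092485, 'cx': 256.9231731279009, 'cy': 196.58332950223567, 'camera_from_world': array([[ 0.30914624,  0.95101329, -0.00152545, -0.64877044],
       [-0.9102953 ,  0.29544493, -0.28995647,  0.03788753],
       [-0.27530177,  0.09102756,  0.95703862, -0.3796081 ],
       [ 0.        ,  0.        ,  0.        ,  1.        ]])}
cam in tool [ 0.07342394 -0.00036828 -0.1239946 ] look in tool [-2.90249435e-01  5.88097787e-05  9.56951024e-01]
0 xyz [-0.219 -0.171 -0.031] r [-0.0001 -0.      0.0083]
1 xyz [-0.224 -0.165 -0.032] r [-0.0001 -0.      0.0083]
2 xyz [-0.228 -0.159 -0.032] r [-0.0001 -0.      0.0083]
3 xyz [-0.232 -0.153 -0.032] r [-0.0001 -0.      0.0083]
4 xyz [-0.236 -0.147 -0.032] r [-0.0001 -0.      0.0083]
5 xyz [-0.24  -0.14  -0.032] r [-0.0001 -0.      0.0083]
6 xyz [-0.243 -0.134 -0.032] r [-0.0001 -0.      0.0083]
7 xyz [-0.247 -0.128 -0.032] r [-0.0001 -0.      0.0083]
yaw 72.0 -> 60.0 tcp [0.2004 0.6178 0.2493]
```

Call:
{"op": "servo_tool", "data": {"plan": [{"x": -0.22,"y": -0.17,"z": -0.03,"rz": 0.0083},{"x": -0.224,"y": -0.165,"z": -0.032,"rz": 0.0083},{"x": -0.228,"y": -0.16,"z": -0.032,"rz": 0.0083},{"x": -0.232,"y": -0.153,"z": -0.032,"rz": 0.0083},{"x": -0.236,"y": -0.147,"z": -0.032,"rz": 0.0083},{"x": -0.24,"y": -0.14,"z": -0.032,"rz": 0.0083},{"x": -0.243,"y": -0.134,"z": -0.032,"rz": 0.0083},{"x": -0.247,"y": -0.128,"z": -0.032,"rz": 0.0083}]}}

```text
invalid input
```

```bash
python3 - <<'E'
from h import *
import pickle
m=bot.camera_model("wrist");a=bot.read_camera("wrist")[:,:,::-1]
cv2.imwrite("pics/w1.png",a);pickle.dump(m,open("w1.pkl","wb"))
cv2.imwrite("pics/w1b.png",cv2.convertScaleAbs(cv2.resize(a,(800,600),interpolation=cv2.INTER_CUBIC),alpha=1.4))
plan([.52,.0,.32],45)
E
```

```text
0 xyz [-0.206 -0.204 -0.029] r [-0.      0.      0.0125]
1 xyz [-0.214 -0.196 -0.029] r [-0.      0.      0.0125]
2 xyz [-0.221 -0.187 -0.029] r [-0.      0.      0.0125]
3 xyz [-0.229 -0.178 -0.029] r [-0.      0.      0.0125]
4 xyz [-0.235 -0.169 -0.029] r [-0.      0.      0.0125]
5 xyz [-0.242 -0.16  -0.029] r [-0.      0.      0.0125]
6 xyz [-0.248 -0.15  -0.029] r [-0.      0.      0.0125]
7 xyz [-0.254 -0.14  -0.029] r [-0.      0.      0.0125]
8 xyz [-0.259 -0.13  -0.029] r [-0.      0.      0.0125]
9 xyz [-0.264 -0.12  -0.029] r [-0.      0.      0.0125]
10 xyz [-0.268 -0.109 -0.029] r [-0.      0.      0.0125]
11 xyz [-0.273 -0.099 -0.029] r [-0.      0.      0.0125]
yaw 72.0 -> 45.0 tcp [0.2004 0.6179 0.2494]
```

View pics/w1b.png

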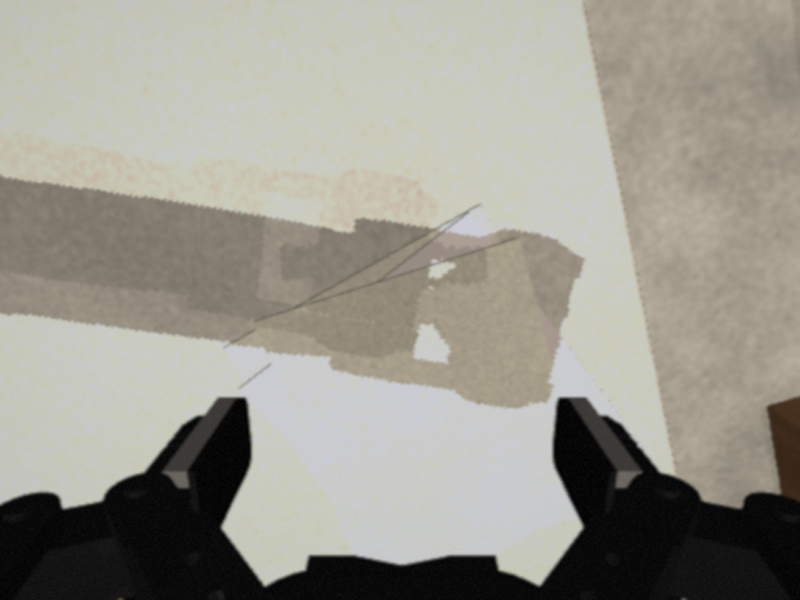

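The move was refused, so this view is still from the start pose: only table, arm shadow and fingers. I'll retry with all six keys in each row.

Call:
{"op": "servo_tool", "data": {"plan": [{"x": -0.22,"y": -0.17,"z": -0.03,"rx": 0,"ry": 0,"rz": 0.0083}]}}

```text
time: 0.28
tcp_pos: [0.2308, 0.5728, 0.2551]
orientation: [-0.0, 0.167, 0.986, -0.001]
force: [0.6, -1.0, -0.4]
opening: 0.0854
gripper_force: 0.0
```

Call:
{"op": "servo_tool", "data": {"plan": [{"x": -0.224,"y": -0.165,"z": -0.032,"rx": 0,"ry": 0,"rz": 0.0083},{"x": -0.228,"y": -0.16,"z": -0.032,"rx": 0,"ry": 0,"rz": 0.0083},{"x": -0.232,"y": -0.153,"z": -0.032,"rx": 0,"ry": 0,"rz": 0.0083},{"x": -0.236,"y": -0.147,"z": -0.032,"rx": 0,"ry": 0,"rz": 0.0083},{"x": -0.24,"y": -0.14,"z": -0.032,"rx": 0,"ry": 0,"rz": 0.0083},{"x": -0.243,"y": -0.134,"z": -0.032,"rx": 0,"ry": 0,"rz": 0.0083},{"x": -0.247,"y": -0.128,"z": -0.032,"rx": 0,"ry": 0,"rz": 0.0083},{"x": 0,"y": 0,"z": 0,"rx": 0,"ry": 0,"rz": 0}]}}

```text
time: 1.27
tcp_pos: [0.4522, 0.2476, 0.3015]
orientation: [0.0, 0.261, 0.965, 0.0]
force: [-0.5, 0.7, -0.2]
opening: 0.0853
gripper_force: 0.0
```

```bash
python3 - <<'E'
from h import *
import pickle
m=bot.camera_model("wrist");a=bot.read_camera("wrist")[:,:,::-1]
cv2.imwrite("pics/w1.png",a);pickle.dump(m,open("w1.pkl","wb"))
cv2.imwrite("pics/w1c.png",cv2.convertScaleAbs(cv2.resize(a,(800,600),interpolation=cv2.INTER_CUBIC),alpha=1.2))
plan([.52,.0,.32],45)
E
```

```text
0 xyz [-0.185 -0.181 -0.019] r [ 0.     -0.      0.0165]
1 xyz [-0.194 -0.171 -0.019] r [ 0.     -0.      0.0165]
2 xyz [-0.202 -0.161 -0.019] r [ 0.     -0.      0.0165]
3 xyz [-0.21  -0.15  -0.019] r [ 0.     -0.      0.0165]
4 xyz [-0.218 -0.139 -0.019] r [ 0.     -0.      0.0165]
yaw 59.9 -> 45.0 tcp [0.4511 0.249  0.301 ]
```

View pics/w1c.png

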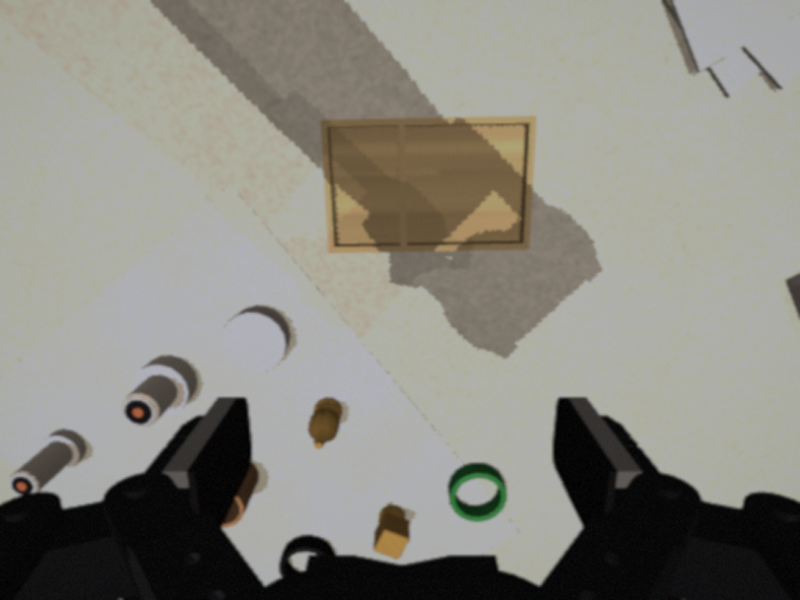

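The wrist view shows the tray outer corners at (321,120), (535,117), (528,249), (329,252) in the enlarged picture. The divider is at x≈402, so the narrow bay is on the left. Big holder is around (160,390) and the spire at (325,420).

Call:
{"op": "servo_tool", "data": {"plan": [{"x": -0.185,"y": -0.181,"z": -0.019,"rx": 0,"ry": 0,"rz": 0.0165},{"x": -0.194,"y": -0.171,"z": -0.019,"rx": 0,"ry": 0,"rz": 0.0165},{"x": -0.202,"y": -0.161,"z": -0.019,"rx": 0,"ry": 0,"rz": 0.0165},{"x": -0.21,"y": -0.15,"z": -0.019,"rx": 0,"ry": 0,"rz": 0.0165},{"x": -0.218,"y": -0.139,"z": -0.019,"rx": 0,"ry": 0,"rz": 0.0165},{"x": 0,"y": 0,"z": 0,"rx": 0,"ry": 0,"rz": 0}]}}

```text
time: 2.08
tcp_pos: [0.5206, 0.0001, 0.3199]
orientation: [-0.0, 0.382, 0.924, -0.0]
force: [0.5, 1.5, 0.3]
opening: 0.0855
gripper_force: 0.0
```

```bash
python3 - <<'E'
from h import *
import pickle
m=pickle.load(open("w1.pkl","rb"))
C=np.array([ray(m,u/1.5625,v/1.5625,.018) for u,v in[(535,117),(321,120),(329,252),(528,249)]])
print(C.round(4),[np.linalg.norm(C[i]-C[i-1]).round(4) for i in range(4)],C.mean(0))
m=bot.camera_model("wrist");a=bot.read_camera("wrist")[:,:,::-1]
cv2.imwrite("pics/w2.png",a);pickle.dump(m,open("w2.pkl","wb"))
cv2.imwrite("pics/w2c.png",cv2.convertScaleAbs(cv2.resize(a,(800,600),interpolation=cv2.INTER_CUBIC),alpha=1.2))
E
```

```text
[[0.4185 0.3818]
 [0.3403 0.2437]
 [0.4269 0.1954]
 [0.5048 0.3335]] [np.float64(0.0989), np.float64(0.1586), np.float64(0.0992), np.float64(0.1586)] [0.42262577 0.2886105 ]
```

View pics/w2c.png

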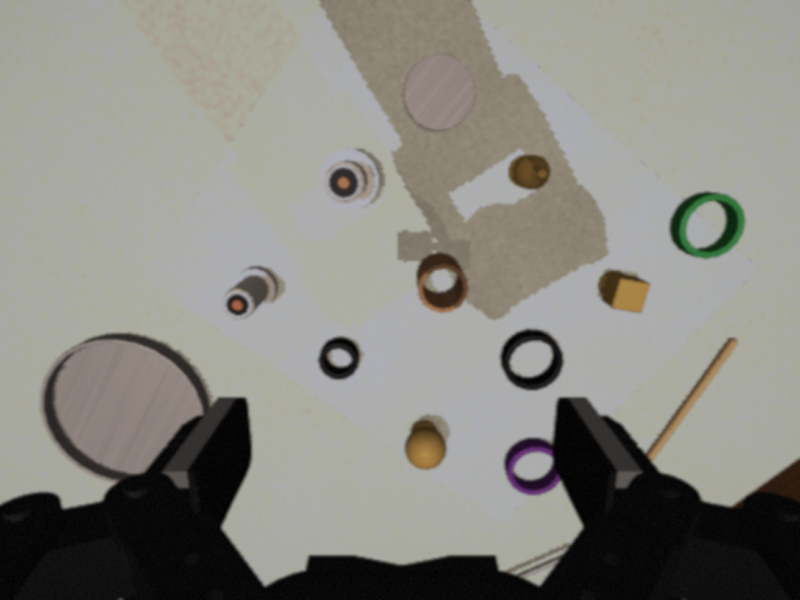

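The wrist view over the grid shows:
- **Holders:** big mouth (344,183), slim mouth (237,305).
- **Finials:** spire tip (544,173), ball (425,449).
- **Rings and dish:** black ring (532,359), dish centre (126,406).

I'll compare these across the cameras.

```bash
python3 - <<'E'
from h import *
import pickle
m1,m2=[pickle.load(open(f"w{i}.pkl","rb")) for i in(1,2)];t=bot.camera_model("top");s=1.5625
def r(m,u,v,z,k=s): return ray(m,u/k,v/k,z).round(4)
print("big",r(m2,344,183,.06),r(m1,138,411,.06),r(t,250.2,246,.06,1),"foot",r(m2,352,178,.022))
print("slim",r(m2,237,305,.06),r(m1,22,485,.06),r(t,306.8,244.7,.06,1))
print("ring",r(m2,532,359,.012),r(t,252.3,152.8,.018,1))
print("ball",r(m2,425,449,.029),r(t,303.4,156.2,.029,1))
print("spire",r(m2,544,173,.06),r(m1,319,443,.06),r(m2,529,171,.03),r(t,207.2,203.4,.035,1))
print("dish",r(m2,126,406,.012),r(t,378.7,248.9,.014,1))
T=[ray(t,80+u/2.35,100+v/2.35,.018) for u,v in[(83,289),(215,367),(163,454),(33,371)]];print("tray top",np.mean(T,0))
# hough/segmentation of ring blob (black) in w2
a=cv2.imread("pics/w2.png");g=(a.max(2)<70).astype(np.uint8)
n,l,st,c=cv2.connectedComponentsWithStats(g)
for i in range(1,n):
    if 100<st[i,4]<3000: print(st[i],c[i].round(1),ray(m2,*(st[i,:2]+st[i,2:4]/2),.012).round(4))
E
```

```text
big [0.4551 0.0065] [0.4539 0.0065] [0.4531 0.0055] foot [0.4556 0.0094]
slim [ 0.4596 -0.1193] [ 0.4593 -0.119 ] [ 0.4581 -0.1207]
ring [0.6787 0.0081] [0.676  0.0052]
ball [ 0.6686 -0.1175] [ 0.6667 -0.1169]
spire [0.552  0.1134] [0.5498 0.1139] [0.5491 0.111 ] [0.5497 0.1083]
dish [ 0.4486 -0.2888] [ 0.451  -0.2939]
tray top [0.42180768 0.2821985 ]
[328 100  23  19 146] [338.6 106.6] [0.5535 0.1144]
[211 108  17  18 185] [219.4 116.3] [4.528e-01 4.000e-04]
[429 123  26  39 221] [436.6 139.6] [0.6791 0.1814]
[448 128  24  33 243] [464.1 145.9] [0.6978 0.1965]
[267 162  28  16 205] [279.7 167.9] [0.5576 0.0082]
[271 175  26  22 260] [285.4 188.4] [ 0.5764 -0.0042]
[384 174  24  21 188] [391.2 182. ] [0.6816 0.1041]
[153 178  18  17 173] [163.1 184.4] [ 0.4605 -0.1213]
[321 211  39  38 641] [340.2 229.9] [0.679  0.0079]
[204 216  26  26 374] [216.8 228.8] [ 0.5552 -0.1139]
[263 269  20  13 122] [271.8 274. ] [ 0.6636 -0.1095]
```

The measurements agree to 1–3 mm. Tray centre is (0.4226, 0.2886), with tray x along (-0.493, -0.870). That puts the wide bay at (0.437, 0.314), the narrow bay at (0.398, 0.246) and the dish at (0.450, -0.291). I start with the big holder.

```bash
python3 -c "
from h import *
plan([.4545,.0065,.11],45)"
```

```text
0 xyz [ 0.062 -0.053  0.262] r [-0.     -0.0001  0.0003]
1 xyz [ 0.062 -0.053  0.262] r [-0.     -0.0001  0.0003]
2 xyz [ 0.062 -0.053  0.262] r [-0.     -0.0001  0.0003]
3 xyz [ 0.062 -0.054  0.262] r [-0.     -0.0001  0.0003]
yaw 45.2 -> 45.0 tcp [0.5201 0.0015 0.3196]
```

Call:
{"op": "servo_tool", "data": {"plan": [{"x": 0.062,"y": -0.053,"z": 0.262,"rx": 0,"ry": 0,"rz": 0},{"x": 0.062,"y": -0.053,"z": 0.262,"rx": 0,"ry": 0,"rz": 0},{"x": 0.062,"y": -0.053,"z": 0.262,"rx": 0,"ry": 0,"rz": 0},{"x": 0.062,"y": -0.054,"z": 0.262,"rx": 0,"ry": 0,"rz": 0},{"x": 0,"y": 0,"z": 0,"rx": 0,"ry": 0,"rz": 0},{"x": 0,"y": 0,"z": 0.155,"rx": 0,"ry": 0,"rz": 0},{"x": 0,"y": 0,"z": 0.155,"rx": 0,"ry": 0,"rz": 0},{"x": 0,"y": 0,"z": 0,"rx": 0,"ry": 0,"rz": 0}]}}

```text
time: 3.12
tcp_pos: [0.4555, 0.0069, 0.049]
orientation: [-0.001, 0.38, 0.925, 0.0]
force: [-0.7, 0.1, 0.9]
opening: 0.0856
gripper_force: 0.0
```

Call:
{"op": "servo_tool", "data": {"plan": [{"x": 0,"y": 0,"z": 0,"rx": 0,"ry": 0,"rz": 0},{"x": 0,"y": 0,"z": 0,"rx": 0,"ry": 0,"rz": 0},{"x": 0,"y": 0,"z": 0,"rx": 0,"ry": 0,"rz": 0},{"x": 0,"y": 0,"z": 0,"rx": 0,"ry": 0,"rz": 0},{"x": 0,"y": 0,"z": 0,"rx": 0,"ry": 0,"rz": 0},{"x": 0,"y": 0,"z": 0,"rx": 0,"ry": 0,"rz": 0}], "fingers": 0, "grip_force": 40}}

```text
time: 3.88
tcp_pos: [0.4559, 0.0059, 0.0497]
orientation: [0.001, 0.381, 0.925, 0.0]
force: [-1.7, 0.3, 7.7]
opening: 0.0284
gripper_force: 39.3
```

```bash
python3 -c "
from h import *
p,R=tool();print(p)
plan([p[0],p[1],.13]);
"
```

```text
[0.45587017 0.00590302 0.04967233]
0 xyz [-0.     0.    -0.201] r [ 0.0002  0.0002 -0.    ]
1 xyz [-0.     0.    -0.201] r [ 0.0002  0.0002 -0.    ]
yaw 45.2 -> 45.2 tcp [0.4559 0.0059 0.0497]
```

Call:
{"op": "servo_tool", "data": {"plan": [{"x": 0,"y": 0,"z": -0.2,"rx": 0,"ry": 0,"rz": 0},{"x": 0,"y": 0,"z": -0.2,"rx": 0,"ry": 0,"rz": 0},{"x": 0,"y": 0,"z": 0,"rx": 0,"ry": 0,"rz": 0}]}}

```text
time: 4.25
tcp_pos: [0.4573, 0.0055, 0.1317]
orientation: [0.004, 0.381, 0.925, 0.001]
force: [0.4, -0.1, -2.1]
opening: 0.029
gripper_force: 40.2
```

```bash
python3 -c "
from h import *
s=bot.observe();print(s['force'],s['opening'])
plan([.437,.314,.13],60.5,n=6);
"
```

```text
[ 0.3996195  -0.08726769 -2.08257963] 0.02896903868653207
0 xyz [0.193 0.171 0.001] r [ 0.0002  0.0004 -0.0141]
1 xyz [0.185 0.179 0.001] r [ 0.0002  0.0004 -0.0141]
2 xyz [0.177 0.187 0.001] r [ 0.0002  0.0004 -0.0141]
3 xyz [0.169 0.195 0.001] r [ 0.0002  0.0004 -0.0141]
4 xyz [0.16  0.202 0.001] r [ 0.0002  0.0004 -0.0141]
5 xyz [0.151 0.209 0.001] r [ 0.0002  0.0004 -0.0141]
yaw 45.2 -> 60.5 tcp [0.4573 0.0055 0.1317]
```

Call:
{"op": "servo_tool", "data": {"plan": [{"x": 0.193,"y": 0.171,"z": 0,"rx": 0,"ry": 0,"rz": -0.0141},{"x": 0.185,"y": 0.179,"z": 0,"rx": 0,"ry": 0,"rz": -0.0141},{"x": 0.177,"y": 0.187,"z": 0,"rx": 0,"ry": 0,"rz": -0.0141},{"x": 0.169,"y": 0.195,"z": 0,"rx": 0,"ry": 0,"rz": -0.0141},{"x": 0.16,"y": 0.202,"z": 0,"rx": 0,"ry": 0,"rz": -0.0141},{"x": 0.151,"y": 0.209,"z": 0,"rx": 0,"ry": 0,"rz": -0.0141},{"x": 0,"y": 0,"z": 0,"rx": 0,"ry": 0,"rz": 0},{"x": 0,"y": 0,"z": 0.18,"rx": 0,"ry": 0,"rz": 0}]}}

```text
time: 5.25
tcp_pos: [0.4364, 0.3154, 0.0934]
orientation: [0.002, 0.255, 0.967, 0.001]
force: [0.5, -0.0, -1.6]
opening: 0.029
gripper_force: 40.5
```

```bash
python3 -c "
from h import *
plan([.437,.314,.057],60.5);
cv2.imwrite('pics/s1.png',bot.read_camera('wrist')[:,:,::-1])
"
```

```text
0 xyz [-0.006 -0.005  0.182] r [ 0.0011  0.001  -0.    ]
yaw 60.5 -> 60.5 tcp [0.4364 0.3154 0.0934]
```

View pics/s1.png

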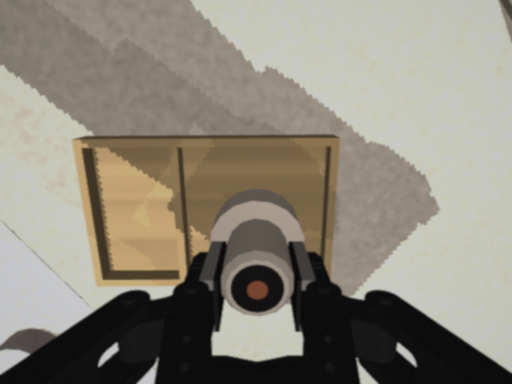

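The holder is upright in the grip at (257,250), centred over the wide bay (columns 185–328). Lowering it.

Call:
{"op": "servo_tool", "data": {"plan": [{"x": -0.003,"y": -0.003,"z": 0.09,"rx": 0,"ry": 0,"rz": 0},{"x": -0.003,"y": -0.003,"z": 0.06,"rx": 0,"ry": 0,"rz": 0},{"x": 0,"y": 0,"z": 0.035,"rx": 0,"ry": 0,"rz": 0},{"x": 0,"y": 0,"z": 0,"rx": 0,"ry": 0,"rz": 0}]}}

```text
time: 5.8
tcp_pos: [0.4358, 0.3129, 0.0557]
orientation: [0.0, 0.255, 0.967, 0.0]
force: [0.4, -1.8, -1.0]
opening: 0.0286
gripper_force: 40.4
```

Call:
{"op": "servo_tool", "data": {"plan": [{"x": 0,"y": 0,"z": 0.006,"rx": 0,"ry": 0,"rz": 0},{"x": 0,"y": 0,"z": 0,"rx": 0,"ry": 0,"rz": 0}]}}

```text
time: 6.05
tcp_pos: [0.4358, 0.3132, 0.0548]
orientation: [0.0, 0.255, 0.967, 0.0]
force: [-0.5, -0.2, -0.3]
opening: 0.0287
gripper_force: 40.5
```

Call:
{"op": "servo_tool", "data": {"plan": [{"x": 0,"y": 0,"z": 0,"rx": 0,"ry": 0,"rz": 0},{"x": 0,"y": 0,"z": 0,"rx": 0,"ry": 0,"rz": 0},{"x": 0,"y": 0,"z": 0,"rx": 0,"ry": 0,"rz": 0},{"x": 0,"y": 0,"z": -0.15,"rx": 0,"ry": 0,"rz": 0},{"x": 0,"y": 0,"z": -0.3,"rx": 0,"ry": 0,"rz": 0},{"x": 0,"y": 0,"z": -0.1,"rx": 0,"ry": 0,"rz": 0},{"x": 0,"y": 0,"z": 0,"rx": 0,"ry": 0,"rz": 0}], "fingers": 0.6}}

```text
time: 6.92
tcp_pos: [0.4365, 0.3135, 0.1663]
orientation: [0.002, 0.255, 0.967, 0.001]
force: [-0.2, 0.0, -0.5]
opening: 0.0514
gripper_force: 0.0
```

```bash
python3 - <<'E'
from h import *
import pickle
m=bot.camera_model("wrist");a=bot.read_camera("wrist")[:,:,::-1]
cv2.imwrite("pics/w3.png",a);pickle.dump(m,open("w3.pkl","wb"))
plan([.678,.007,.12],45)
E
```

```text
0 xyz [-0.259 -0.105  0.032] r [0.     0.     0.0123]
1 xyz [-0.262 -0.095  0.032] r [0.     0.     0.0123]
2 xyz [-0.266 -0.085  0.032] r [0.     0.     0.0123]
3 xyz [-0.269 -0.074  0.032] r [0.     0.     0.0123]
4 xyz [-0.272 -0.064  0.032] r [0.     0.     0.0123]
5 xyz [-0.274 -0.053  0.032] r [0.     0.     0.0123]
6 xyz [-0.276 -0.043  0.032] r [0.     0.     0.0123]
yaw 60.4 -> 45.0 tcp [0.4354 0.313  0.1644]
```

View pics/w3.png

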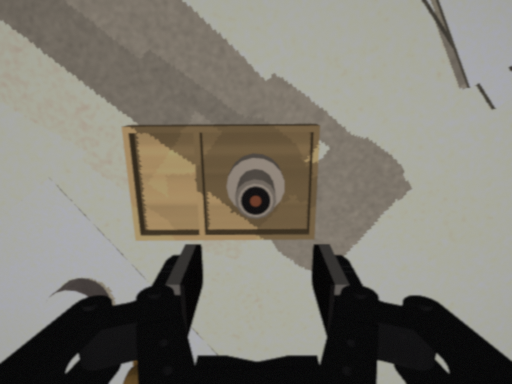

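The holder stands upright in the wide bay, with its mouth at (256,201). Next is the ring. The purple ring lies on the ring's -45° diagonal, so I grip along +45°.

Call:
{"op": "servo_tool", "data": {"plan": [{"x": -0.259,"y": -0.105,"z": 0.032,"rx": 0,"ry": 0,"rz": 0.0123},{"x": -0.262,"y": -0.095,"z": 0.032,"rx": 0,"ry": 0,"rz": 0.0123},{"x": -0.266,"y": -0.085,"z": 0.032,"rx": 0,"ry": 0,"rz": 0.0123},{"x": -0.269,"y": -0.074,"z": 0.032,"rx": 0,"ry": 0,"rz": 0.0123},{"x": -0.272,"y": -0.064,"z": 0.032,"rx": 0,"ry": 0,"rz": 0.0123},{"x": -0.274,"y": -0.053,"z": 0.032,"rx": 0,"ry": 0,"rz": 0.0123},{"x": -0.276,"y": -0.043,"z": 0.032,"rx": 0,"ry": 0,"rz": 0.0123},{"x": 0,"y": 0,"z": 0,"rx": 0,"ry": 0,"rz": 0}], "fingers": 1}}

```text
time: 7.98
tcp_pos: [0.678, 0.0032, 0.116]
orientation: [-0.002, 0.385, 0.923, -0.001]
force: [-0.7, 0.1, -0.8]
opening: 0.0853
gripper_force: 0.0
```

```bash
python3 - <<'E'
from h import *
import pickle
m3=pickle.load(open("w3.pkl","rb"));print("big now",ray(m3,256,201,.065))
m=bot.camera_model("wrist");a=bot.read_camera("wrist")[:,:,::-1]
print("ring expected px",proj(m,[.6785,.007,.018]))
cv2.imwrite("pics/w4.png",a);pickle.dump(m,open("w4.pkl","wb"))
plan([.678,.007,.024],45)
E
```

```text
big now [0.43495621 0.31381291]
ring expected px [261.68057146 202.02336685]
0 xyz [0.001 0.006 0.231] r [-0.0004 -0.0006 -0.0005]
1 xyz [0.001 0.005 0.231] r [-0.0004 -0.0006 -0.0005]
yaw 44.8 -> 45.0 tcp [0.677  0.0052 0.1162]
```

View pics/w4.png

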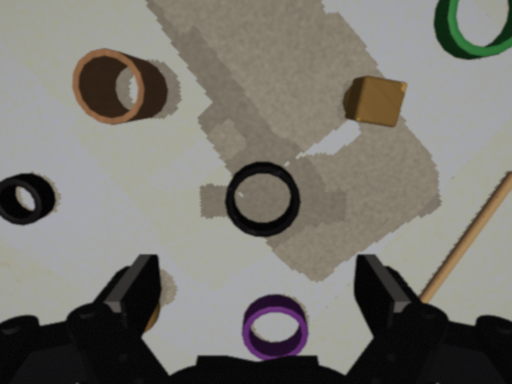

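The ring at (262,199) matches the expected pixel (262,202). Descending to grip it.

Call:
{"op": "servo_tool", "data": {"plan": [{"x": 0,"y": 0.006,"z": 0.22,"rx": 0,"ry": 0,"rz": 0},{"x": 0,"y": 0.005,"z": 0.16,"rx": 0,"ry": 0,"rz": 0},{"x": 0,"y": 0,"z": 0.06,"rx": 0,"ry": 0,"rz": 0},{"x": 0,"y": 0,"z": 0,"rx": 0,"ry": 0,"rz": 0}]}}

```text
time: 8.52
tcp_pos: [0.6783, 0.009, 0.0305]
orientation: [-0.001, 0.383, 0.924, -0.0]
force: [0.4, -0.4, 0.1]
opening: 0.0855
gripper_force: 0.0
```

Call:
{"op": "servo_tool", "data": {"plan": [{"x": 0,"y": 0,"z": 0,"rx": 0,"ry": 0,"rz": 0},{"x": 0,"y": 0,"z": 0,"rx": 0,"ry": 0,"rz": 0},{"x": 0,"y": 0,"z": 0,"rx": 0,"ry": 0,"rz": 0},{"x": 0,"y": 0,"z": 0,"rx": 0,"ry": 0,"rz": 0},{"x": 0,"y": 0,"z": 0,"rx": 0,"ry": 0,"rz": 0}], "fingers": 0, "grip_force": 30}}

```text
time: 9.15
tcp_pos: [0.6843, 0.0083, 0.0368]
orientation: [0.006, 0.383, 0.924, 0.002]
force: [2.8, 3.0, 8.3]
opening: 0.0005
gripper_force: 4.8
```

The fingers closed over the top of the ring: fully open, the tips sit 13 mm farther back. I'll lift, open and look again.

Call:
{"op": "servo_tool", "data": {"plan": [{"x": 0,"y": 0,"z": -0.15,"rx": 0,"ry": 0,"rz": 0},{"x": 0,"y": 0,"z": -0.3,"rx": 0,"ry": 0,"rz": 0},{"x": 0,"y": 0,"z": 0,"rx": 0,"ry": 0,"rz": 0},{"x": 0,"y": 0,"z": 0,"rx": 0,"ry": 0,"rz": 0},{"x": 0,"y": 0,"z": 0,"rx": 0,"ry": 0,"rz": 0},{"x": 0,"y": 0,"z": 0,"rx": 0,"ry": 0,"rz": 0}], "fingers": 1}}

```text
time: 9.9
tcp_pos: [0.6786, 0.0082, 0.1199]
orientation: [-0.001, 0.383, 0.924, -0.0]
force: [0.3, -0.9, 0.2]
opening: 0.0854
gripper_force: 0.0
```

```bash
python3 - <<'E'
from h import *
m=bot.camera_model("wrist");a=bot.read_camera("wrist")[:,:,::-1]
print("exp px",proj(m,[.6785,.007,.018]))
cv2.imwrite("pics/w5.png",a)
g=(a.max(2)<60).astype(np.uint8);n,l,st,c=cv2.connectedComponentsWithStats(g)
for i in range(1,n):
    if 500<st[i,4]<20000: ctr=st[i,:2]+st[i,2:4]/2;print(st[i],ctr,ray(m,*ctr,.014).round(4))
plan([.6785,.007,.10],45); print(bot.observe()['opening'])
E
```

```text
exp px [256.01004261 204.35138606]
[426   0  44  65 796] [448.   32.5] [0.6847 0.1725]
[477   0  35  54 701] [494.5  27. ] [0.7028 0.195 ]
[ 122   61   42   63 1162] [143.   92.5] [0.5713 0.0084]
[  77   63   48   58 1894] [101.  92.] [ 0.5513 -0.011 ]
[ 205  165   73   73 2114] [241.5 201.5] [6.704e-01 1.000e-04]
[   0  175   53   51 1854] [ 26.5 200.5] [ 0.5589 -0.1101]
[239 296  60  27 583] [269.  309.5] [ 0.75   -0.0499]
[244 328  51  27 648] [269.5 341.5] [ 0.7725 -0.0714]
0 xyz [-0.003 -0.005  0.101] r [-0.0004 -0.0006 -0.0003]
yaw 44.9 -> 45.0 tcp [0.6788 0.0082 0.1201]
0.0852554296865437
```

View pics/w5.png

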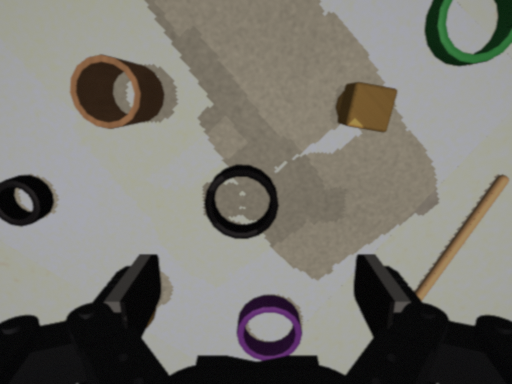

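The ring is still flat and has only slid about 10 mm, to (241,201), i.e. (0.6705, 0.000). I'll grip it lower.

```bash
python3 -c "
from h import *
plan([.6705,.0003,.018],45,n=2)"
```

```text
0 xyz [ 0.    -0.028  0.255] r [-0.0002 -0.0003 -0.0001]
1 xyz [ 0.    -0.028  0.255] r [-0.0002 -0.0003 -0.0001]
yaw 44.9 -> 45.0 tcp [0.6788 0.0082 0.1201]
```

Call:
{"op": "servo_tool", "data": {"plan": [{"x": 0,"y": -0.028,"z": 0.2,"rx": 0,"ry": 0,"rz": 0},{"x": 0,"y": -0.028,"z": 0.2,"rx": 0,"ry": 0,"rz": 0},{"x": 0,"y": 0,"z": 0.07,"rx": 0,"ry": 0,"rz": 0},{"x": 0,"y": 0,"z": 0.04,"rx": 0,"ry": 0,"rz": 0},{"x": 0,"y": 0,"z": 0,"rx": 0,"ry": 0,"rz": 0}]}}

```text
time: 10.58
tcp_pos: [0.6723, 0.0002, 0.0202]
orientation: [0.001, 0.383, 0.924, 0.0]
force: [-0.4, -0.7, 0.2]
opening: 0.0853
gripper_force: 0.0
```

Call:
{"op": "servo_tool", "data": {"plan": [{"x": 0,"y": 0,"z": 0,"rx": 0,"ry": 0,"rz": 0},{"x": 0,"y": 0,"z": 0,"rx": 0,"ry": 0,"rz": 0},{"x": 0,"y": 0,"z": 0,"rx": 0,"ry": 0,"rz": 0},{"x": 0,"y": 0,"z": 0,"rx": 0,"ry": 0,"rz": 0}], "fingers": 0.55}}

```text
time: 11.08
tcp_pos: [0.6726, 0.0, 0.0211]
orientation: [0.001, 0.383, 0.924, 0.0]
force: [-0.8, -0.0, 5.7]
opening: 0.0516
gripper_force: 32.0
```

Call:
{"op": "servo_tool", "data": {"plan": [{"x": 0,"y": 0,"z": -0.1,"rx": 0,"ry": 0,"rz": 0},{"x": 0,"y": 0,"z": -0.28,"rx": 0,"ry": 0,"rz": 0},{"x": 0,"y": 0,"z": -0.22,"rx": 0,"ry": 0,"rz": 0},{"x": 0,"y": 0,"z": 0,"rx": 0,"ry": 0,"rz": 0}], "fingers": 0.4}}

```text
time: 11.58
tcp_pos: [0.6745, -0.0003, 0.146]
orientation: [0.005, 0.383, 0.924, 0.001]
force: [0.5, 0.5, -0.6]
opening: 0.0519
gripper_force: 31.7
```

```bash
python3 - <<'E'
from h import *
a=bot.read_camera("wrist")[:,:,::-1]
cv2.imwrite("pics/w6.png",a)
plan([.4355,.3135,.14],60.5)
E
```

```text
0 xyz [0.278 0.038 0.001] r [ 0.0001  0.0002 -0.0123]
1 xyz [0.277 0.049 0.001] r [ 0.0001  0.0002 -0.0123]
2 xyz [0.274 0.06  0.001] r [ 0.0001  0.0002 -0.0123]
3 xyz [0.272 0.07  0.001] r [ 0.0001  0.0002 -0.0123]
4 xyz [0.269 0.081 0.002] r [ 0.0001  0.0002 -0.0123]
5 xyz [0.266 0.091 0.002] r [ 0.0001  0.0002 -0.0123]
6 xyz [0.262 0.101 0.002] r [ 0.0001  0.0002 -0.0123]
yaw 45.0 -> 60.5 tcp [ 0.6727 -0.      0.1427]
```

View pics/w6.png

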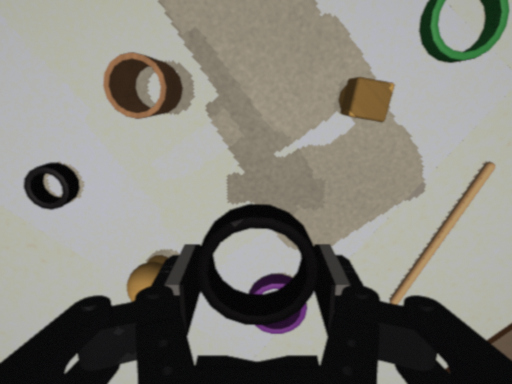

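The ring is held level between the pads, centred near (258,263). I'll work out its offset from the TCP and move over the holder.

```bash
python3 - <<'E'
from h import *
m=bot.camera_model("wrist");p,R=tool()
print("tcp px",proj(m,p+[0,0,-.012])); q=ray(m,258,263,p[2]-.012);print("offset tool",R.inv().apply([q[0]-p[0],q[1]-p[1],0]).round(4))
E
```

```text
tcp px [256.96454276 263.54430502]
offset tool [0.0003 0.0005 0.    ]
```

Call:
{"op": "servo_tool", "data": {"plan": [{"x": 0.278,"y": 0.038,"z": 0,"rx": 0,"ry": 0,"rz": -0.0123},{"x": 0.277,"y": 0.049,"z": 0,"rx": 0,"ry": 0,"rz": -0.0123},{"x": 0.274,"y": 0.06,"z": 0,"rx": 0,"ry": 0,"rz": -0.0123},{"x": 0.272,"y": 0.07,"z": 0,"rx": 0,"ry": 0,"rz": -0.0123},{"x": 0.269,"y": 0.081,"z": 0,"rx": 0,"ry": 0,"rz": -0.0123},{"x": 0.266,"y": 0.091,"z": 0,"rx": 0,"ry": 0,"rz": -0.0123},{"x": 0.262,"y": 0.101,"z": 0,"rx": 0,"ry": 0,"rz": -0.0123},{"x": 0,"y": 0,"z": 0,"rx": 0,"ry": 0,"rz": 0}]}}

```text
time: 12.62
tcp_pos: [0.4306, 0.3154, 0.1377]
orientation: [-0.002, 0.252, 0.968, -0.001]
force: [0.4, -0.2, -0.1]
opening: 0.0517
gripper_force: 31.6
```

```bash
python3 - <<'E'
from h import *
m=bot.camera_model("wrist");a=bot.read_camera("wrist")[:,:,::-1]
cv2.imwrite("pics/w7.png",a);p,R=tool()
print(p,"mouth exp",proj(m,[.4355,.3135,.065]),"ring ctr",proj(m,p+[0,0,-.012]))
plan([.4355,.3135,.14],60.5)
E
```

```text
[0.43206585 0.31430661 0.1379919 ] mouth exp [258.76962415 225.31266099] ring ctr [256.97531489 267.74104399]
0 xyz [-0.017  0.005 -0.01 ] r [-0.0009 -0.0006  0.0007]
yaw 60.6 -> 60.5 tcp [0.4321 0.3143 0.138 ]
```

View pics/w7.png

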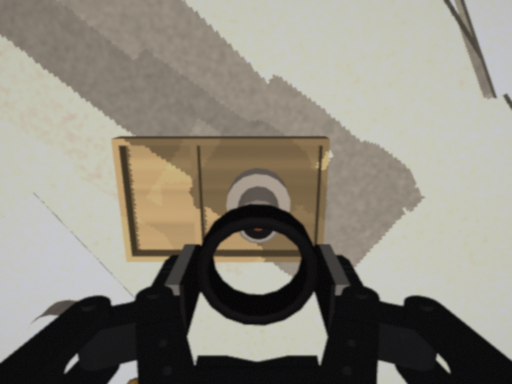

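The ring centre (257,266) lines up with the holder mouth (258,~227). Descending over the neck.

Call:
{"op": "servo_tool", "data": {"plan": [{"x": -0.017,"y": 0.004,"z": 0.1,"rx": 0,"ry": 0,"rz": 0},{"x": 0,"y": 0,"z": 0.1,"rx": 0,"ry": 0,"rz": 0},{"x": 0,"y": 0,"z": 0.1,"rx": 0,"ry": 0,"rz": 0},{"x": 0,"y": 0,"z": 0.1,"rx": 0,"ry": 0,"rz": 0},{"x": 0,"y": 0,"z": 0.02,"rx": 0,"ry": 0,"rz": 0},{"x": 0,"y": 0,"z": 0,"rx": 0,"ry": 0,"rz": 0}]}}

```text
time: 13.42
tcp_pos: [0.4379, 0.3121, 0.0553]
orientation: [-0.0, 0.256, 0.967, -0.0]
force: [0.4, 0.0, -0.2]
opening: 0.0514
gripper_force: 31.7
```

Call:
{"op": "servo_tool", "data": {"plan": [{"x": 0,"y": 0,"z": 0.02,"rx": 0,"ry": 0,"rz": 0},{"x": 0,"y": 0,"z": 0,"rx": 0,"ry": 0,"rz": 0}]}}

```text
time: 13.68
tcp_pos: [0.4378, 0.3128, 0.0518]
orientation: [0.0, 0.255, 0.967, 0.0]
force: [0.1, -0.4, 0.7]
opening: 0.0519
gripper_force: 31.7
```

Call:
{"op": "servo_tool", "data": {"plan": [{"x": 0,"y": 0,"z": 0,"rx": 0,"ry": 0,"rz": 0},{"x": 0,"y": 0,"z": 0,"rx": 0,"ry": 0,"rz": 0},{"x": 0,"y": 0,"z": 0,"rx": 0,"ry": 0,"rz": 0},{"x": 0,"y": 0,"z": -0.15,"rx": 0,"ry": 0,"rz": 0},{"x": 0,"y": 0,"z": -0.3,"rx": 0,"ry": 0,"rz": 0},{"x": 0,"y": 0,"z": -0.1,"rx": 0,"ry": 0,"rz": 0},{"x": 0,"y": 0,"z": 0,"rx": 0,"ry": 0,"rz": 0}], "fingers": 0.85}}

```text
time: 14.55
tcp_pos: [0.4388, 0.3133, 0.1635]
orientation: [0.002, 0.255, 0.967, 0.001]
force: [-0.0, -0.1, -0.2]
opening: 0.073
gripper_force: 0.0
```

```bash
python3 - <<'E'
from h import *
a=bot.read_camera("wrist")[:,:,::-1];b=bot.read_camera("scene")[:,:,::-1]
c=np.hstack([cv2.resize(a[90:300,90:360],None,fx=1.5,fy=1.5),cv2.resize(b[180:285,330:465],None,fx=3,fy=3)])
cv2.imwrite("pics/w8.png",c)
p,R=tool()
plan([.549,.112,.12],45)
E
```

```text
0 xyz [-0.246 -0.149  0.05 ] r [-0.0001 -0.0001  0.0215]
1 xyz [-0.255 -0.132  0.05 ] r [-0.0001 -0.0001  0.0215]
2 xyz [-0.263 -0.114  0.05 ] r [-0.0001 -0.0001  0.0215]
3 xyz [-0.27  -0.097  0.05 ] r [-0.0001 -0.0001  0.0215]
yaw 60.5 -> 45.0 tcp [0.4369 0.3124 0.1603]
```

View pics/w8.png

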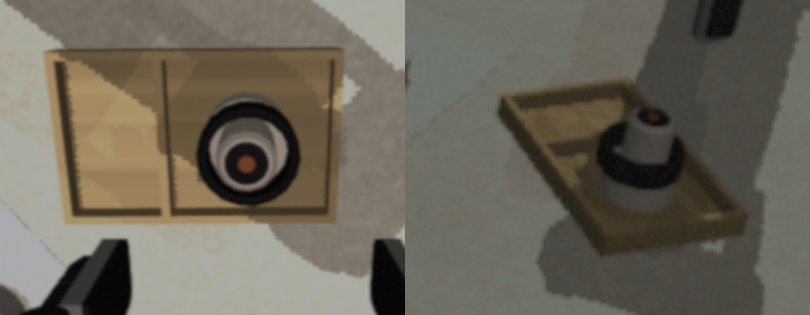

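The ring sits over the neck on the shoulder: in the left panel the neck is at (246,163) and the ring around it. One picture view is left, so I'll check numerically from here. Next is the spire.

Call:
{"op": "servo_tool", "data": {"plan": [{"x": -0.246,"y": -0.149,"z": 0.04,"rx": 0,"ry": 0,"rz": 0.0215},{"x": -0.255,"y": -0.132,"z": 0.04,"rx": 0,"ry": 0,"rz": 0.0215},{"x": -0.263,"y": -0.114,"z": 0.04,"rx": 0,"ry": 0,"rz": 0.0215},{"x": -0.27,"y": -0.097,"z": 0.04,"rx": 0,"ry": 0,"rz": 0.0215},{"x": 0,"y": 0,"z": 0,"rx": 0,"ry": 0,"rz": 0},{"x": 0,"y": 0,"z": 0,"rx": 0,"ry": 0,"rz": 0}], "fingers": 1}}

```text
time: 15.4
tcp_pos: [0.5484, 0.1123, 0.1277]
orientation: [-0.002, 0.383, 0.924, -0.001]
force: [0.4, -0.4, 0.0]
opening: 0.0855
gripper_force: 0.0
```

```bash
cat >> h.py <<'E'
def brass(P,tag):
    m=bot.camera_model("wrist");a=bot.read_camera("wrist");cv2.imwrite(f"pics/{tag}.png",a[:,:,::-1])
    h=cv2.cvtColor(a,cv2.COLOR_RGB2HSV);g=((h[...,0]>10)&(h[...,0]<28)&(h[...,1]>110)&(h[...,2]>35)).astype(np.uint8)
    g=cv2.morphologyEx(g,cv2.MORPH_OPEN,np.ones((3,3)))
    n,l,st,c=cv2.connectedComponentsWithStats(g)
    print("expected",proj(m,P).round(1))
    for i in range(1,n):
        if st[i,4]>150: print(st[i],c[i].round(1),ray(m,*c[i],P[2]).round(4))
E
python3 - <<'E'
from h import *
brass([.55,.112,.028],"w9")
plan([.55,.112,.030],45,n=2)
E
```

```text
expected [258.6 206.1]
[ 243  182   34   45 1239] [259.5 204. ] [0.5493 0.1136]
[ 141  275   61   78 3168] [173.5 315.1] [5.665e-01 1.000e-04]
[344 292  30  53 891] [356.5 322. ] [0.6739 0.0984]
0 xyz [-0.005  0.002  0.245] r [-0.0003 -0.0003  0.    ]
1 xyz [-0.005  0.001  0.245] r [-0.0003 -0.0003  0.    ]
yaw 45.0 -> 45.0 tcp [0.5485 0.1129 0.1281]
```

Call:
{"op": "servo_tool", "data": {"plan": [{"x": -0.004,"y": 0.002,"z": 0.22,"rx": 0,"ry": 0,"rz": 0},{"x": -0.004,"y": 0.002,"z": 0.2,"rx": 0,"ry": 0,"rz": 0},{"x": 0,"y": 0,"z": 0.065,"rx": 0,"ry": 0,"rz": 0},{"x": 0,"y": 0,"z": 0,"rx": 0,"ry": 0,"rz": 0}]}}

```text
time: 15.95
tcp_pos: [0.5506, 0.1125, 0.0321]
orientation: [-0.001, 0.382, 0.924, -0.0]
force: [0.7, 0.3, 1.2]
opening: 0.0852
gripper_force: 0.0
```

Call:
{"op": "servo_tool", "data": {"plan": [{"x": 0,"y": 0,"z": 0,"rx": 0,"ry": 0,"rz": 0},{"x": 0,"y": 0,"z": 0,"rx": 0,"ry": 0,"rz": 0},{"x": 0,"y": 0,"z": 0,"rx": 0,"ry": 0,"rz": 0},{"x": 0,"y": 0,"z": 0,"rx": 0,"ry": 0,"rz": 0},{"x": 0,"y": 0,"z": 0,"rx": 0,"ry": 0,"rz": 0},{"x": 0,"y": 0,"z": 0,"rx": 0,"ry": 0,"rz": 0}], "fingers": 0, "grip_force": 40}}

```text
time: 16.7
tcp_pos: [0.5519, 0.1117, 0.0334]
orientation: [0.0, 0.383, 0.924, 0.0]
force: [-1.5, -0.3, 6.7]
opening: 0.0249
gripper_force: 39.3
```

Call:
{"op": "servo_tool", "data": {"plan": [{"x": 0,"y": 0,"z": -0.15,"rx": 0,"ry": 0,"rz": 0},{"x": 0,"y": 0,"z": -0.3,"rx": 0,"ry": 0,"rz": 0},{"x": 0,"y": 0,"z": 0,"rx": 0,"ry": 0,"rz": 0}]}}

```text
time: 17.08
tcp_pos: [0.555, 0.1117, 0.1278]
orientation: [0.005, 0.383, 0.924, 0.002]
force: [0.4, 0.1, -0.8]
opening: 0.0242
gripper_force: 39.7
```

```bash
python3 - <<'E'
from h import *
s=bot.observe();print(s["joints"][5],s["opening"],s["gripper_force"])
plan([.3984,.2460,.125],150.5,n=8)
E
```

```text
-0.7864203486904168 0.02420912168648291 39.7044932807637
0 xyz [ 0.129 -0.01   0.001] r [0.0005 0.0001 0.0517]
1 xyz [ 0.125 -0.031  0.001] r [0.0005 0.0001 0.0517]
2 xyz [ 0.119 -0.05   0.001] r [0.0005 0.0001 0.0517]
3 xyz [ 0.109 -0.069  0.001] r [0.0005 0.0001 0.0517]
4 xyz [ 0.096 -0.086  0.001] r [0.0005 0.0001 0.0517]
5 xyz [ 0.081 -0.1    0.001] r [0.0005 0.0001 0.0517]
6 xyz [ 0.064 -0.112  0.001] r [0.0005 0.0001 0.0517]
7 xyz [ 0.045 -0.121  0.002] r [0.0005 0.0001 0.0517]
yaw 45.0 -> -29.5 tcp [0.555  0.1117 0.1278]
```

Call:
{"op": "servo_tool", "data": {"plan": [{"x": 0.129,"y": -0.01,"z": 0,"rx": 0,"ry": 0,"rz": 0.0517},{"x": 0.125,"y": -0.031,"z": 0,"rx": 0,"ry": 0,"rz": 0.0517},{"x": 0.119,"y": -0.05,"z": 0,"rx": 0,"ry": 0,"rz": 0.0517},{"x": 0.109,"y": -0.069,"z": 0,"rx": 0,"ry": 0,"rz": 0.0517},{"x": 0.096,"y": -0.086,"z": 0,"rx": 0,"ry": 0,"rz": 0.0517},{"x": 0.081,"y": -0.1,"z": 0,"rx": 0,"ry": 0,"rz": 0.0517},{"x": 0.064,"y": -0.112,"z": 0,"rx": 0,"ry": 0,"rz": 0.0517},{"x": 0.045,"y": -0.121,"z": 0,"rx": 0,"ry": 0,"rz": 0.0517}]}}

```text
time: 18.08
tcp_pos: [0.3931, 0.2461, 0.1212]
orientation: [-0.0, 0.865, 0.501, -0.001]
force: [-0.4, -0.7, -0.9]
opening: 0.0241
gripper_force: 39.7
```

```bash
python3 - <<'E'
from h import *
bot.read_camera("wrist")
s=bot.observe();print(s["joints"][5],s["opening"],s["gripper_force"])
plan([.3984,.2460,.040],150.5,n=2)
E
```

```text
0.839050197324515 0.024397934602553913 39.698136761530805
0 xyz [0.007 0.019 0.202] r [-0.0006  0.0004 -0.0012]
1 xyz [0.007 0.019 0.202] r [-0.0006  0.0004 -0.0012]
yaw -29.9 -> -29.5 tcp [0.3908 0.2473 0.1207]
```

Call:
{"op": "servo_tool", "data": {"plan": [{"x": 0.007,"y": 0.019,"z": 0.15,"rx": 0,"ry": 0,"rz": 0},{"x": 0.007,"y": 0.019,"z": 0.15,"rx": 0,"ry": 0,"rz": 0},{"x": 0,"y": 0,"z": 0.08,"rx": 0,"ry": 0,"rz": 0},{"x": 0,"y": 0,"z": 0.018,"rx": 0,"ry": 0,"rz": 0},{"x": 0,"y": 0,"z": 0,"rx": 0,"ry": 0,"rz": 0}]}}

```text
time: 18.75
tcp_pos: [0.4029, 0.2447, 0.0432]
orientation: [0.0, 0.864, 0.504, 0.0]
force: [-0.0, 0.9, -0.4]
opening: 0.0245
gripper_force: 39.7
```

Call:
{"op": "servo_tool", "data": {"plan": [{"x": 0,"y": 0,"z": 0.012,"rx": 0,"ry": 0,"rz": 0},{"x": 0,"y": 0,"z": 0.008,"rx": 0,"ry": 0,"rz": 0},{"x": 0,"y": 0,"z": 0,"rx": 0,"ry": 0,"rz": 0}]}}

```text
time: 19.12
tcp_pos: [0.4027, 0.2447, 0.0391]
orientation: [0.0, 0.864, 0.504, 0.0]
force: [-0.8, -0.3, -1.0]
opening: 0.0241
gripper_force: 39.7
```

Call:
{"op": "servo_tool", "data": {"plan": [{"x": 0,"y": 0,"z": 0.004,"rx": 0,"ry": 0,"rz": 0},{"x": 0,"y": 0,"z": 0,"rx": 0,"ry": 0,"rz": 0}]}}

```text
time: 19.38
tcp_pos: [0.4028, 0.2448, 0.0384]
orientation: [0.0, 0.864, 0.504, 0.0]
force: [-0.5, -0.3, 2.5]
opening: 0.0247
gripper_force: 40.0
```

Call:
{"op": "servo_tool", "data": {"plan": [{"x": 0,"y": 0,"z": 0,"rx": 0,"ry": 0,"rz": 0},{"x": 0,"y": 0,"z": 0,"rx": 0,"ry": 0,"rz": 0},{"x": 0,"y": 0,"z": 0,"rx": 0,"ry": 0,"rz": 0},{"x": 0,"y": 0,"z": -0.15,"rx": 0,"ry": 0,"rz": 0},{"x": 0,"y": 0,"z": -0.3,"rx": 0,"ry": 0,"rz": 0},{"x": 0,"y": 0,"z": -0.1,"rx": 0,"ry": 0,"rz": 0},{"x": 0,"y": 0,"z": 0,"rx": 0,"ry": 0,"rz": 0}], "fingers": 0.55}}

```text
time: 20.25
tcp_pos: [0.4038, 0.245, 0.1499]
orientation: [0.001, 0.864, 0.504, 0.002]
force: [0.5, 0.1, -0.9]
opening: 0.0468
gripper_force: 0.0
```

```bash
python3 - <<'E'
from h import *
brass([.403,.2445,.033],"w10")
m=bot.camera_model("wrist");print("tip exp",proj(m,[.403,.2445,.065]),"base",proj(m,[.403,.2445,.005]))
plan([.459,-.1195,.14],-45,n=8)
E
```

```text
expected [255.2 199.1]
[ 238  173   36   44 1268] [255.4 194.7] [0.4049 0.2475]
tip exp [256.60454153 212.40335134] base [256.64870771 188.3570572 ]
0 xyz [-0.181  0.143  0.005] r [ 0.     -0.      0.0108]
1 xyz [-0.176  0.149  0.005] r [ 0.     -0.      0.0108]
2 xyz [-0.171  0.155  0.005] r [ 0.     -0.      0.0108]
3 xyz [-0.165  0.16   0.005] r [ 0.     -0.      0.0108]
4 xyz [-0.16   0.166  0.005] r [ 0.     -0.      0.0108]
5 xyz [-0.154  0.171  0.005] r [ 0.     -0.      0.0108]
6 xyz [-0.148  0.176  0.005] r [ 0.     -0.      0.0108]
7 xyz [-0.142  0.181  0.005] r [ 0.     -0.      0.0108]
yaw -29.5 -> -45.0 tcp [0.4026 0.2447 0.1481]
```

The spire stands in the narrow bay at the expected pixel. On to the slim holder.

Call:
{"op": "servo_tool", "data": {"plan": [{"x": -0.181,"y": 0.143,"z": 0.005,"rx": 0,"ry": 0,"rz": 0.0108},{"x": -0.176,"y": 0.149,"z": 0.005,"rx": 0,"ry": 0,"rz": 0.0108},{"x": -0.171,"y": 0.155,"z": 0.005,"rx": 0,"ry": 0,"rz": 0.0108},{"x": -0.165,"y": 0.16,"z": 0.005,"rx": 0,"ry": 0,"rz": 0.0108},{"x": -0.16,"y": 0.166,"z": 0.005,"rx": 0,"ry": 0,"rz": 0.0108},{"x": -0.154,"y": 0.171,"z": 0.005,"rx": 0,"ry": 0,"rz": 0.0108},{"x": -0.148,"y": 0.176,"z": 0.005,"rx": 0,"ry": 0,"rz": 0.0108},{"x": -0.142,"y": 0.181,"z": 0.005,"rx": 0,"ry": 0,"rz": 0.0108}], "fingers": 1}}

```text
time: 21.3
tcp_pos: [0.4578, -0.1205, 0.1378]
orientation: [-0.002, 0.924, 0.382, -0.001]
force: [0.6, 0.3, -0.1]
opening: 0.0856
gripper_force: 0.0
```

```bash
python3 - <<'E'
from h import *
m=bot.camera_model("wrist");a=bot.read_camera("wrist");cv2.imwrite("pics/w11.png",a[:,:,::-1])
e=proj(m,[.459,-.1195,.06]);print("mouth exp",e)
h=cv2.cvtColor(a,cv2.COLOR_RGB2HSV).astype(int)
g=((h[...,1]>110)&((h[...,0]<14))).astype(np.uint8);n,l,st,c=cv2.connectedComponentsWithStats(g)
for i in range(1,n):
    if st[i,4]>40: print(st[i],c[i].round(1),ray(m,*c[i],.06).round(4))
plan([.459,-.1195,.044],-45,n=2)
E
```

```text
mouth exp [256.65769473 213.03254644]
[249 206  15  14 167] [256.  212.6] [ 0.4589 -0.119 ]
0 xyz [ 0.01  -0.01   0.236] r [ 0.      0.0004 -0.0009]
1 xyz [ 0.01  -0.01   0.236] r [ 0.      0.0004 -0.0009]
yaw -45.3 -> -45.0 tcp [ 0.459  -0.125   0.1385]
```

Call:
{"op": "servo_tool", "data": {"plan": [{"x": 0,"y": 0,"z": 0.05,"rx": 0,"ry": 0,"rz": 0},{"x": 0,"y": 0,"z": 0,"rx": 0,"ry": 0,"rz": 0},{"x": 0,"y": 0,"z": 0,"rx": 0,"ry": 0,"rz": 0}]}}

```text
time: 21.72
tcp_pos: [0.4584, -0.1182, 0.1292]
orientation: [-0.001, 0.924, 0.383, -0.001]
force: [-0.3, 0.3, -0.2]
opening: 0.0855
gripper_force: 0.0
```

```bash
python3 -c "
from h import *
plan([.459,-.1195,.044],-45,n=2)"
```

```text
0 xyz [-0.001  0.004  0.213] r [-0.0003  0.0001  0.0002]
1 xyz [-0.001  0.003  0.213] r [-0.0003  0.0001  0.0002]
yaw -44.9 -> -45.0 tcp [ 0.4584 -0.1182  0.1292]
```

Call:
{"op": "servo_tool", "data": {"plan": [{"x": 0,"y": 0.003,"z": 0.2,"rx": 0,"ry": 0,"rz": 0},{"x": 0,"y": 0.003,"z": 0.16,"rx": 0,"ry": 0,"rz": 0},{"x": 0,"y": 0,"z": 0.06,"rx": 0,"ry": 0,"rz": 0},{"x": 0,"y": 0,"z": 0,"rx": 0,"ry": 0,"rz": 0}]}}

```text
time: 22.22
tcp_pos: [0.4597, -0.1198, 0.0459]
orientation: [-0.0, 0.924, 0.383, -0.0]
force: [-0.5, 0.6, 0.4]
opening: 0.0853
gripper_force: 0.0
```

Call:
{"op": "servo_tool", "data": {"plan": [{"x": 0,"y": 0,"z": 0,"rx": 0,"ry": 0,"rz": 0},{"x": 0,"y": 0,"z": 0,"rx": 0,"ry": 0,"rz": 0},{"x": 0,"y": 0,"z": 0,"rx": 0,"ry": 0,"rz": 0},{"x": 0,"y": 0,"z": 0,"rx": 0,"ry": 0,"rz": 0},{"x": 0,"y": 0,"z": 0,"rx": 0,"ry": 0,"rz": 0},{"x": 0,"y": 0,"z": 0,"rx": 0,"ry": 0,"rz": 0}], "fingers": 0, "grip_force": 40}}

```text
time: 22.98
tcp_pos: [0.4603, -0.1207, 0.0468]
orientation: [0.0, 0.924, 0.382, 0.0]
force: [-1.4, -0.4, 6.4]
opening: 0.024
gripper_force: 39.7
```

Call:
{"op": "servo_tool", "data": {"plan": [{"x": 0,"y": 0,"z": -0.15,"rx": 0,"ry": 0,"rz": 0},{"x": 0,"y": 0,"z": -0.3,"rx": 0,"ry": 0,"rz": 0},{"x": 0,"y": 0,"z": 0,"rx": 0,"ry": 0,"rz": 0},{"x": 0,"y": 0,"z": 0,"rx": 0,"ry": 0,"rz": 0}]}}

```text
time: 23.48
tcp_pos: [0.4594, -0.1201, 0.1355]
orientation: [-0.0, 0.924, 0.382, -0.0]
force: [0.6, -0.3, -0.8]
opening: 0.0237
gripper_force: 39.5
```

```bash
python3 -c "
from h import *
plan([.427,-.314,.13],-45)"
```

```text
0 xyz [-0.2    0.143  0.007] r [-0.0001  0.     -0.    ]
1 xyz [-0.2    0.143  0.007] r [-0.0001  0.     -0.    ]
2 xyz [-0.2    0.143  0.007] r [-0.0001  0.     -0.    ]
3 xyz [-0.2    0.143  0.007] r [-0.0001  0.     -0.    ]
yaw -45.0 -> -45.0 tcp [ 0.4594 -0.1201  0.1355]
```

Call:
{"op": "servo_tool", "data": {"plan": [{"x": -0.2,"y": 0.143,"z": 0,"rx": 0,"ry": 0,"rz": 0},{"x": -0.2,"y": 0.143,"z": 0,"rx": 0,"ry": 0,"rz": 0},{"x": -0.2,"y": 0.143,"z": 0,"rx": 0,"ry": 0,"rz": 0},{"x": -0.2,"y": 0.143,"z": 0,"rx": 0,"ry": 0,"rz": 0},{"x": 0,"y": 0,"z": 0,"rx": 0,"ry": 0,"rz": 0},{"x": 0,"y": 0,"z": 0.2,"rx": 0,"ry": 0,"rz": 0},{"x": 0,"y": 0,"z": 0.17,"rx": 0,"ry": 0,"rz": 0},{"x": 0,"y": 0,"z": 0,"rx": 0,"ry": 0,"rz": 0}]}}

```text
time: 24.48
tcp_pos: [0.4251, -0.3107, 0.0579]
orientation: [-0.005, 0.924, 0.383, -0.002]
force: [-0.1, 0.3, -1.8]
opening: 0.0235
gripper_force: 39.5
```

Call:
{"op": "servo_tool", "data": {"plan": [{"x": 0,"y": 0,"z": 0.01,"rx": 0,"ry": 0,"rz": 0},{"x": 0,"y": 0,"z": 0,"rx": 0,"ry": 0,"rz": 0},{"x": 0,"y": 0,"z": 0,"rx": 0,"ry": 0,"rz": 0}]}}

```text
time: 24.85
tcp_pos: [0.4281, -0.3149, 0.0613]
orientation: [0.001, 0.924, 0.383, 0.0]
force: [-0.1, 0.1, -1.8]
opening: 0.0235
gripper_force: 39.5
```

Lower a further 9 mm, to about 0.052.

Call:
{"op": "servo_tool", "data": {"plan": [{"x": 0,"y": 0,"z": 0.025,"rx": 0,"ry": 0,"rz": 0},{"x": 0,"y": 0,"z": 0.018,"rx": 0,"ry": 0,"rz": 0},{"x": 0,"y": 0,"z": 0,"rx": 0,"ry": 0,"rz": 0},{"x": 0,"y": 0,"z": 0,"rx": 0,"ry": 0,"rz": 0}]}}

```text
time: 25.35
tcp_pos: [0.4276, -0.3146, 0.0518]
orientation: [0.0, 0.924, 0.382, 0.0]
force: [-2.0, 1.0, 5.3]
opening: 0.0241
gripper_force: 40.1
```

Contact on the floor (5 N). Releasing.

Call:
{"op": "servo_tool", "data": {"plan": [{"x": 0,"y": 0,"z": 0,"rx": 0,"ry": 0,"rz": 0},{"x": 0,"y": 0,"z": 0,"rx": 0,"ry": 0,"rz": 0},{"x": 0,"y": 0,"z": 0,"rx": 0,"ry": 0,"rz": 0},{"x": 0,"y": 0,"z": -0.15,"rx": 0,"ry": 0,"rz": 0},{"x": 0,"y": 0,"z": -0.3,"rx": 0,"ry": 0,"rz": 0},{"x": 0,"y": 0,"z": 0,"rx": 0,"ry": 0,"rz": 0},{"x": 0,"y": 0,"z": 0,"rx": 0,"ry": 0,"rz": 0}], "fingers": 0.55}}

```text
time: 26.22
tcp_pos: [0.4274, -0.3142, 0.1413]
orientation: [-0.0, 0.924, 0.382, -0.0]
force: [0.7, 0.3, -0.2]
opening: 0.0471
gripper_force: 0.0
```

```bash
python3 - <<'E'
from h import *
m=bot.camera_model("wrist");a=bot.read_camera("wrist");cv2.imwrite("pics/w12.png",a[:,:,::-1])
print("mouth exp",proj(m,[.4278,-.3147,.065]))
h=cv2.cvtColor(a,cv2.COLOR_RGB2HSV).astype(int)
g=((h[...,1]>110)&((h[...,0]<14))).astype(np.uint8);n,l,st,c=cv2.connectedComponentsWithStats(g)
for i in range(1,n):
    if st[i,4]>40: print(st[i],c[i].round(1),ray(m,*c[i],.065).round(4))
plan([.668,-.1172,.13],-45)
E
```

```text
mouth exp [257.0208857 216.2623093]
[250 210  16  14 162] [257.5 216.1] [ 0.4281 -0.3148]
0 xyz [0.258 0.026 0.009] r [-0.0001 -0.     -0.    ]
1 xyz [0.258 0.026 0.009] r [-0.0001 -0.     -0.    ]
2 xyz [0.258 0.026 0.009] r [-0.0001 -0.     -0.    ]
3 xyz [0.258 0.026 0.009] r [-0.0001 -0.     -0.    ]
4 xyz [0.258 0.026 0.009] r [-0.0001 -0.     -0.    ]
5 xyz [0.258 0.026 0.009] r [-0.0001 -0.     -0.    ]
yaw -45.0 -> -45.0 tcp [ 0.4269 -0.3138  0.1403]
```

The slim holder is upright at the expected pixel. Next is the ball.

Call:
{"op": "servo_tool", "data": {"plan": [{"x": 0.258,"y": 0.026,"z": 0.009,"rx": 0,"ry": 0,"rz": 0},{"x": 0.258,"y": 0.026,"z": 0.009,"rx": 0,"ry": 0,"rz": 0},{"x": 0.258,"y": 0.026,"z": 0.009,"rx": 0,"ry": 0,"rz": 0},{"x": 0.258,"y": 0.026,"z": 0.009,"rx": 0,"ry": 0,"rz": 0},{"x": 0.258,"y": 0.026,"z": 0.009,"rx": 0,"ry": 0,"rz": 0},{"x": 0.258,"y": 0.026,"z": 0.009,"rx": 0,"ry": 0,"rz": 0},{"x": 0,"y": 0,"z": 0,"rx": 0,"ry": 0,"rz": 0},{"x": 0,"y": 0,"z": 0,"rx": 0,"ry": 0,"rz": 0}], "fingers": 1}}

```text
time: 27.28
tcp_pos: [0.6674, -0.1175, 0.1286]
orientation: [-0.001, 0.924, 0.382, -0.001]
force: [0.6, -0.5, 0.3]
opening: 0.0851
gripper_force: 0.0
```

```bash
python3 - <<'E'
from h import *
brass([.668,-.1172,.029],"w13")
plan([.668,-.1172,.030],-45,n=2)
E
```

```text
expected [256.8 203.7]
[   0  156   81   70 4243] [ 36.3 188.7] [5.663e-01 2.000e-04]
[ 230  178   51   52 2065] [254.7 203.6] [ 0.667  -0.1161]
0 xyz [0.003 0.    0.248] r [-0.0004  0.0002 -0.0002]
1 xyz [0.003 0.    0.248] r [-0.0004  0.0002 -0.0002]
yaw -45.1 -> -45.0 tcp [ 0.6673 -0.1181  0.1291]
```

Call:
{"op": "servo_tool", "data": {"plan": [{"x": 0,"y": -0.005,"z": 0.22,"rx": 0,"ry": 0,"rz": 0},{"x": 0,"y": 0,"z": 0.2,"rx": 0,"ry": 0,"rz": 0},{"x": 0,"y": 0,"z": 0.085,"rx": 0,"ry": 0,"rz": 0},{"x": 0,"y": 0,"z": 0,"rx": 0,"ry": 0,"rz": 0},{"x": 0,"y": 0,"z": 0,"rx": 0,"ry": 0,"rz": 0}]}}

```text
time: 27.95
tcp_pos: [0.6691, -0.1177, 0.0317]
orientation: [0.001, 0.924, 0.382, 0.001]
force: [0.2, 0.1, 0.9]
opening: 0.0858
gripper_force: 0.0
```

Call:
{"op": "servo_tool", "data": {"plan": [{"x": 0,"y": 0,"z": 0,"rx": 0,"ry": 0,"rz": 0},{"x": 0,"y": 0,"z": 0,"rx": 0,"ry": 0,"rz": 0},{"x": 0,"y": 0,"z": 0,"rx": 0,"ry": 0,"rz": 0},{"x": 0,"y": 0,"z": 0,"rx": 0,"ry": 0,"rz": 0},{"x": 0,"y": 0,"z": 0,"rx": 0,"ry": 0,"rz": 0},{"x": 0,"y": 0,"z": 0,"rx": 0,"ry": 0,"rz": 0}], "fingers": 0.2, "grip_force": 40}}

```text
time: 28.7
tcp_pos: [0.6684, -0.1171, 0.0306]
orientation: [0.0, 0.924, 0.382, 0.0]
force: [-1.8, 0.5, 5.2]
opening: 0.0362
gripper_force: 39.7
```

Call:
{"op": "servo_tool", "data": {"plan": [{"x": 0,"y": 0,"z": -0.15,"rx": 0,"ry": 0,"rz": 0},{"x": 0,"y": 0,"z": -0.3,"rx": 0,"ry": 0,"rz": 0},{"x": 0,"y": 0,"z": -0.05,"rx": 0,"ry": 0,"rz": 0},{"x": 0,"y": 0,"z": 0,"rx": 0,"ry": 0,"rz": 0},{"x": 0,"y": 0,"z": 0,"rx": 0,"ry": 0,"rz": 0}]}}

```text
time: 29.32
tcp_pos: [0.6665, -0.1165, 0.1271]
orientation: [-0.001, 0.924, 0.382, -0.002]
force: [-0.4, -0.5, -0.7]
opening: 0.0357
gripper_force: 40.2
```

```bash
python3 - <<'E'
from h import *
p,R=tool();brass([p[0],p[1],p[2]],"w14")
plan([.475,-.266,.13],-45)
E
```

```text
expected [255.5 278.8]
[   0  156   82   70 4310] [ 36.8 189.4] [ 0.6341 -0.0285]
[ 213  226   89   98 6482] [256.9 276.9] [ 0.6676 -0.1163]
0 xyz [-0.241 -0.03  -0.002] r [-0.0003  0.0001 -0.    ]
1 xyz [-0.241 -0.03  -0.003] r [-0.0003  0.0001 -0.    ]
2 xyz [-0.241 -0.03  -0.003] r [-0.0003  0.0001 -0.    ]
3 xyz [-0.241 -0.03  -0.003] r [-0.0003  0.0001 -0.    ]
4 xyz [-0.241 -0.03  -0.003] r [-0.0003  0.0001 -0.    ]
yaw -45.0 -> -45.0 tcp [ 0.6664 -0.1165  0.127 ]
```

Call:
{"op": "servo_tool", "data": {"plan": [{"x": -0.1,"y": -0.013,"z": 0,"rx": 0,"ry": 0,"rz": 0},{"x": -0.2,"y": -0.025,"z": 0,"rx": 0,"ry": 0,"rz": 0},{"x": -0.2,"y": -0.025,"z": 0,"rx": 0,"ry": 0,"rz": 0},{"x": -0.2,"y": -0.025,"z": 0,"rx": 0,"ry": 0,"rz": 0},{"x": -0.2,"y": -0.025,"z": 0,"rx": 0,"ry": 0,"rz": 0},{"x": -0.2,"y": -0.025,"z": 0,"rx": 0,"ry": 0,"rz": 0},{"x": -0.105,"y": -0.013,"z": 0,"rx": 0,"ry": 0,"rz": 0},{"x": 0,"y": 0,"z": 0,"rx": 0,"ry": 0,"rz": 0}]}}

```text
time: 30.38
tcp_pos: [0.4746, -0.266, 0.1283]
orientation: [-0.001, 0.924, 0.381, -0.001]
force: [1.1, 0.2, -1.7]
opening: 0.0362
gripper_force: 40.2
```

```bash
python3 - <<'E'
from h import *
p,R=tool();brass([p[0],p[1],p[2]],"w15")
plan([.475,-.266,.04],-45,n=2)
E
```

```text
expected [255.4 278.7]
[ 213  226   89  100 6578] [257.  277.3] [ 0.4756 -0.266 ]
0 xyz [-0.001  0.     0.221] r [-0.0003 -0.     -0.0003]
1 xyz [-0.001  0.     0.221] r [-0.0003 -0.     -0.0003]
yaw -45.1 -> -45.0 tcp [ 0.4754 -0.2656  0.1286]
```

Same blob as just after the lift, so the ball has not tilted. It was gripped at TCP 0.031, so I set it down at about 0.036.

Call:
{"op": "servo_tool", "data": {"plan": [{"x": 0,"y": 0,"z": 0.18,"rx": 0,"ry": 0,"rz": 0},{"x": 0,"y": 0,"z": 0.18,"rx": 0,"ry": 0,"rz": 0},{"x": 0,"y": 0,"z": 0.07,"rx": 0,"ry": 0,"rz": 0},{"x": 0,"y": 0,"z": 0,"rx": 0,"ry": 0,"rz": 0},{"x": 0,"y": 0,"z": 0,"rx": 0,"ry": 0,"rz": 0}]}}

```text
time: 31.05
tcp_pos: [0.4771, -0.2665, 0.045]
orientation: [0.001, 0.924, 0.383, 0.001]
force: [0.8, -0.6, -0.6]
opening: 0.0359
gripper_force: 40.2
```

Call:
{"op": "servo_tool", "data": {"plan": [{"x": 0,"y": 0,"z": 0.025,"rx": 0,"ry": 0,"rz": 0},{"x": 0,"y": 0,"z": 0.015,"rx": 0,"ry": 0,"rz": 0},{"x": 0,"y": 0,"z": 0,"rx": 0,"ry": 0,"rz": 0},{"x": 0,"y": 0,"z": 0,"rx": 0,"ry": 0,"rz": 0}]}}

```text
time: 31.55
tcp_pos: [0.476, -0.2659, 0.0357]
orientation: [-0.0, 0.924, 0.382, -0.0]
force: [0.1, 0.1, -1.4]
opening: 0.0359
gripper_force: 40.2
```

Call:
{"op": "servo_tool", "data": {"plan": [{"x": 0,"y": 0,"z": 0.004,"rx": 0,"ry": 0,"rz": 0},{"x": 0,"y": 0,"z": 0.002,"rx": 0,"ry": 0,"rz": 0},{"x": 0,"y": 0,"z": 0,"rx": 0,"ry": 0,"rz": 0}]}}

```text
time: 31.92
tcp_pos: [0.4761, -0.266, 0.0356]
orientation: [-0.0, 0.924, 0.383, -0.0]
force: [-4.2, 2.3, 8.6]
opening: 0.0357
gripper_force: 40.9
```

Contact with the floor. Release, retreat and check.

Call:
{"op": "servo_tool", "data": {"plan": [{"x": 0,"y": 0,"z": 0,"rx": 0,"ry": 0,"rz": 0},{"x": 0,"y": 0,"z": 0,"rx": 0,"ry": 0,"rz": 0},{"x": 0,"y": 0,"z": 0,"rx": 0,"ry": 0,"rz": 0},{"x": 0,"y": 0,"z": -0.15,"rx": 0,"ry": 0,"rz": 0},{"x": 0,"y": 0,"z": -0.3,"rx": 0,"ry": 0,"rz": 0},{"x": 0,"y": 0,"z": -0.3,"rx": 0,"ry": 0,"rz": 0},{"x": 0,"y": 0,"z": -0.2,"rx": 0,"ry": 0,"rz": 0},{"x": 0,"y": 0,"z": 0,"rx": 0,"ry": 0,"rz": 0}], "fingers": 0.7}}

```text
time: 32.92
tcp_pos: [0.4777, -0.2674, 0.2289]
orientation: [0.004, 0.924, 0.382, 0.002]
force: [-0.2, 0.1, 0.4]
opening: 0.0595
gripper_force: 0.0
```

```bash
python3 - <<'E'
from h import *
a=bot.read_camera("wrist")[:,:,::-1];b=bot.read_camera("scene")[:,:,::-1]
c=np.hstack([cv2.resize(a,(400,300)),cv2.resize(b[120:270,130:330],(400,300))])
d=cv2.resize(b[120:290,150:450],(530,300),interpolation=cv2.INTER_CUBIC);t=bot.read_camera("top")[:,:,::-1]
d=np.hstack([d,cv2.resize(t[190:310,80:188],(270,300),interpolation=cv2.INTER_CUBIC)])
cv2.imwrite("pics/fin.png",cv2.convertScaleAbs(np.vstack([c,d]),alpha=1.3))
E
```

```text
(no output)
```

View pics/fin.png

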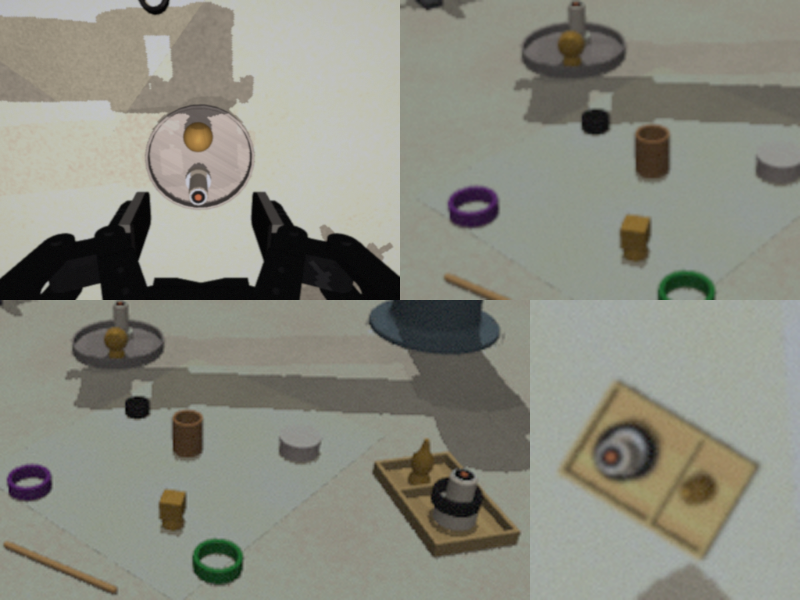

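The final picture shows both kits complete. The slim holder and ball stand upright in the dish (top left, around (198,165)). The big holder with its ring (455,500) and the spire (422,463) stand in their bays. The spares are where they were. Handing in.

```bash
python3 -c "
from station import bot
print(bot.close_job())"
```

```text
the job is handed in; nothing more can be done
None
```

I handed the job in at about 33 s with both kits made up and the spares left in place. The first try at the wide ring closed above it and slid it about 10 mm, and the last combined check picture (13 views before it) was within limits, but one earlier crop was 810 pixels wide, just over the 800 limit.

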